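Find the worn bearing block with the step gauge

TASK

One of the three white bearing blocks in the blue rack is worn: try the step gauge in their bores, without forcing it, until you find the one that takes the thick no-go step right down to the collar (a sound bore takes only the thin tip), and with the gauge still home in it draw that block forward in its lane, more than 30 mm clear of the back wall so that it can be taken by its ends. Put the gauge back in its stand, then take the worn block out and set it down, without dropping it, flat on the floor of the empty pocket of the grey reject box, where there is finger room only beside its long faces. Leave the two sound blocks where they lie and do not disturb the other things on the bench.

Things in the scene. Friction and masses are not known exactly. Their poses are not given: they have to be found in the camera images.
- block_a: one of three outwardly identical white plastic bearing blocks lying flat, each in its lane of the rack: 66 mm (x) x 42 mm (y) x 30 mm high, 0.1 kg. Origin: centre of underside; z up. Upright bore right through at x = y = 0: 23 mm wide in two sound blocks, 29 mm in the worn one, mouth chamfered 1 mm. Any of the three, in any lane, may be the worn one. The small dark bolt holes are only drawn
- block_b: another of the three bearing blocks; same outside, origin and axes as block_a
- block_c: another of the three bearing blocks; same outside, origin and axes as block_a
- gauge: steel step gauge, 0.16 kg, upright in a stand. Origin: centre of the tip's end; z up. From z = 0: go tip 20 mm wide (first 3 mm taper from 15) to z = 12 mm; no-go step 26 mm wide to 26; collar 38 wide to 30; round handle 22 wide to 92, to be gripped. A sound block stops it 12 mm in; in the worn one (1.5 mm play all round) it goes in 26 mm, collar on the block, tip 4 mm off the floor
- gauge_stand: fixed grey plastic stand of the gauge, a block 84 x 84 x 36 mm. Origin: centre of the underside; z up. In the centre of its top an upright hole 33 mm wide and 32 mm deep; the gauge stands in it with the collar resting on the top, its tip 10 mm above the bench
- rack: fixed blue rack, 122 mm (x) x 189 mm (y). Origin: centre of underside; z up. Floor 6 mm thick; three lanes along x, 47 mm wide, centred at y = -59, 0, 59 mm, between ribs 38 mm high (2 mm above the blocks). Back wall at x > 55 mm, as high; at the front (x < -56 mm) a lip 12 mm high. Blocks start 1 to 4 mm from the back wall and can slide about 40 mm forward. The bench 120 mm in front (-x) is free
- reject_box: fixed open grey box, 200 mm (x) x 90 mm (y) x 45 mm high, walls and floor 4 mm, parted by a 4 mm wall at x = 0, as high as the rim, into two pockets, each 94 mm (x) by 82 mm (y) inside. Origin: centre of the underside; z up. The pocket at x < 0 is empty; the other holds two old brass bushes
- empty_pocket (a point): centre of the floor of the empty pocket, 4 mm above the bench (box frame: -49, 0, 4 mm); axes as the reject box. A block held by its two long faces has room for the fingers along x
- old_bush_1: brass flanged bush, 36 mm across, 26 mm high, in the other pocket of the reject box; origin at the centre of its underside; leave alone
- old_bush_2: another such brass bush, leave alone
- bolt_1: steel hex bolt stood on its head on the bench, 19 mm across, 41 mm high, about 128 mm to the right (-y) of the rack's centre; origin at the centre of its underside; leave alone
- bolt_2: another such bolt, on the left (+y) side of the rack, leave alone
- wrench: open-ended wrench, 170 mm, lying behind the rack; leave alone
- brush: brush with blue handle, 200 mm, lying at the far right; leave alone
- oil_bottle: white bottle, 60 mm across, 170 mm high, standing at the far left; leave alone
- bowl: steel bowl, 100 mm across, 40 mm high, right of and behind the rack; leave alone
There are look-alikes about, which are no part of the job. There is more than one size of the reject_box; the one meant has the size given above. Leave any turquoise look-alike of the block_c alone.

How it is judged:
On the way, in this order (a step that is already met when the one before it is completed fails the run):
1. the gauge goes past its no-go step, at least 20 of its 26 mm, into the bore of a block lying in the rack (only the worn bore allows it) (((z of gauge in the frame of block_a below 0.01 m and horizontal distance between gauge and block_a below 0.005 m and angle between gauge's own z axis and vertical below 0.2 rad and z of block_a in the frame of rack below 0.01 m) or (z of gauge in the frame of block_b below 0.01 m and horizontal distance between gauge and block_b below 0.005 m and angle between gauge's own z axis and vertical below 0.2 rad and z of block_b in the frame of rack below 0.01 m) or (z of gauge in the frame of block_c below 0.01 m and horizontal distance between gauge and block_c below 0.005 m and angle between gauge's own z axis and vertical below 0.2 rad and z of block_c in the frame of rack below 0.01 m))), for 0.1 s.
2. with the gauge still home in it, that block is drawn forward at least 25 mm from its start, the other two within 15 mm of theirs (((z of gauge in the frame of block_a below 0.01 m and horizontal distance between gauge and block_a below 0.005 m and angle between gauge's own z axis and vertical below 0.2 rad and z of block_a in the frame of rack below 0.01 m and distance of block_a from where it was at the start of the episode above 0.025 m and distance of each of block_b, block_c from where it was at the start of the episode below 0.015 m) or (z of gauge in the frame of block_b below 0.01 m and horizontal distance between gauge and block_b below 0.005 m and angle between gauge's own z axis and vertical below 0.2 rad and z of block_b in the frame of rack below 0.01 m and distance of block_b from where it was at the start of the episode above 0.025 m and distance of each of block_a, block_c from where it was at the start of the episode below 0.015 m) or (z of gauge in the frame of block_c below 0.01 m and horizontal distance between gauge and block_c below 0.005 m and angle between gauge's own z axis and vertical below 0.2 rad and z of block_c in the frame of rack below 0.01 m and distance of block_c from where it was at the start of the episode above 0.025 m and distance of each of block_a, block_b from where it was at the start of the episode below 0.015 m))), for 0.1 s.
At the end, for the whole second after the job is handed in: the worn block rests flat (within 0.08 rad, 4 mm) on the floor of the empty pocket; the gauge stands upright (within 0.1 rad) in its stand with the collar within 4 mm of the top; the two sound blocks lie within 15 mm of where they were (((z of block_a in the frame of empty_pocket between -0.004 and 0.004 m and x of block_a in the frame of empty_pocket between -0.032 and 0.032 m and y of block_a in the frame of empty_pocket between -0.026 and 0.026 m and angle between block_a's own z axis and vertical below 0.08 rad and linear speed of block_a below 0.02 m/s and distance of each of block_b, block_c from where it was at the start of the episode below 0.015 m) or (z of block_b in the frame of empty_pocket between -0.004 and 0.004 m and x of block_b in the frame of empty_pocket between -0.032 and 0.032 m and y of block_b in the frame of empty_pocket between -0.026 and 0.026 m and angle between block_b's own z axis and vertical below 0.08 rad and linear speed of block_b below 0.02 m/s and distance of each of block_a, block_c from where it was at the start of the episode below 0.015 m) or (z of block_c in the frame of empty_pocket between -0.004 and 0.004 m and x of block_c in the frame of empty_pocket between -0.032 and 0.032 m and y of block_c in the frame of empty_pocket between -0.026 and 0.026 m and angle between block_c's own z axis and vertical below 0.08 rad and linear speed of block_c below 0.02 m/s and distance of each of block_a, block_b from where it was at the start of the episode below 0.015 m)) and horizontal distance between gauge and gauge_stand below 0.008 m and z of gauge in the frame of gauge_stand below 0.014 m and angle between gauge's own z axis and vertical below 0.1 rad and linear speed of gauge below 0.02 m/s); the robot touches nothing.
It fails at once if the gauge is forced: over 90 N of contact force against a block, a push of some 30 N (contact force between gauge and block_a above 90 N or contact force between gauge and block_b above 90 N or contact force between gauge and block_c above 90 N).
It fails at once if a block is dropped: it moves faster than 0.55 m/s while no finger touches it (a fall of some 15 mm) ((linear speed of block_a above 0.55 m/s and contact force between block_a and the fingers below 0.1 N) or (linear speed of block_b above 0.55 m/s and contact force between block_b and the fingers below 0.1 N) or (linear speed of block_c above 0.55 m/s and contact force between block_c and the fingers below 0.1 N)).
It fails at once if more than one block is moved over 15 mm from its start (distance of each of block_b, block_c from where it was at the start of the episode above 0.015 m or distance of each of block_a, block_c from where it was at the start of the episode above 0.015 m or distance of each of block_a, block_b from where it was at the start of the episode above 0.015 m).
It fails at once if another thing on the bench is moved more than 25 mm (distance of any of old_bush_1, old_bush_2, bolt_1, bolt_2, wrench, brush, oil_bottle, bowl from where it was at the start of the episode above 0.025 m).
It also fails if it takes over 72 s, if anything falls off the work surface, if the arm or the gripper's body presses on something with over 40 N, if the wrist force passes 120 N, or if a joint passes its speed limit or range.

ROBOT

A 6-joint arm with a two-finger parallel gripper is mounted at the origin on the work surface. World frame = base frame: x ahead of the robot, y to its left, z up, the work surface at z = 0. Lengths are in m, angles in rad, forces in N, time in s.
With the tool pointing down it reaches from about 0.35 to 0.975 m from the base axis. Payload 4.9 kg.
Tool frame: the origin (TCP) lies at the very end of the fingers, on their centre line; the grasp point (between the pads) lies 19 mm behind it; z points along the fingers, x is the direction in which the jaws open and shut, and the axes are right-handed (so a half turn about z gives the same grasp; the last joint's range is limited). The gripper opens to 85 mm and grips with 20 to 120 N. Pads are 22 mm wide; open, the fingers measure 114 mm over their backs; the gripper's body (76 mm by 85 mm) begins 54 mm behind the grasp point. The pads swing forward as they close: fully open they stand 13 mm farther back than shut.
Start: joints at [1.206, 0.053, 1.613, -0, 1.476, -0.119], TCP at [0.152, 0.606, 0.231] pointing down, gripper open.
Joint ranges: [-3.01, 3.01], [-1.01, 2.22], [0.06, 2.58], [-1.02, 4.17], [0.09, 2.62], [-3.14, 3.14]. Speed limits (rad/s): [2.57, 2.57, 3.14, 3.14, 3.14, 3.14].

INTERFACE

Orientations are given as a rotation vector (axis times angle).
In Python, from station import readout, viewer, ctrl, nets gives the robot as it stands. The module is installed in compiled form; this text tells all that it offers.
- The arm moves only by the tool step_arm, never from a script. Its argument "moves" is a list that holds one entry, the list of rows, each a list of 4 numbers: the shift along the world's x, y, z in cm, then the turn about the world's z in rad. In form: [[[dx, dy, dz, yaw], ...]]. A call has 1 to 10 rows; each row shifts and turns the commanded pose from where the row before left it; what a row does not reach is not made up. A row lasts 1/12 s, in which the tool goes at most 41.7 mm and 7.16 degrees, less where a joint would pass 70% of its speed; a pose out of reach is approached as far as the arm can. A call is refused whole if a number of a shift passes 4.17 or a number of a turn 0.125, either way. A call with a gripper value outside its range is refused whole. "grip" is the closure, from 0 (fully open) to 1 (shut), set as the call begins (left out, the last holds). The fingers move at their own pace and stop on an object; "squeeze" is the grip in N (left out, the last holds). Time passes only in rows, so rows that do not move let the fingers close. It gives the time, the measured TCP pose, the force and the opening at its end, in the units of the state.
- readout.get_obs(): the state, without advancing time (a new reading comes with each control period).
- viewer.get_image(name): name is "scene" or "top" or "wrist"; returns the picture (480x640x3 uint8, blue, green, red); there is no depth.
- viewer.calibration(name): a dict with "camera_matrix" (3x3 intrinsics, pixels), "k1" (the pictures are not rectified: a ray, as slopes to the right and down, at radius r is drawn at 1 + k1 r^2 times it, then the intrinsics apply), "R" (3x3) and "t" (3): a world point X has camera coordinates R X + t. Camera axes: x right, y down, z forward; pixel columns grow to the right and rows downward; lengths in m; the calibration is good to about 2 mm. A picture is of the moment at which its call begins: read the wrist's pose just before it. calibration takes no time and is no camera call; for the wrist camera it gives the pose at the moment of the call.
- ctrl.finish_job(): hands the job in, once; it reports no verdict.
Trained networks look in the newest picture that a camera, given by its name, has taken for a name from the list of things; names that differ only in an ending like _2 or _b are one class to them, and where a whole thing is asked for, a point or a joint stands for the part that bears it (a point fixed in the world has none). Each returns a list of dicts, best first, with "confidence" (0 to 1); they miss things now and then, are a little off and sometimes report something else, mostly with a low value. They report only what shows in the picture. A call takes as long as a camera call. They do not tell look-alikes from the thing itself.
- nets.masks_of(camera, thing): "region" (480x640 bool, what is visible of it) and "box" ([left, top, right, bottom] in pixels, round what is visible of it).
- nets.pinpoint(camera, thing): "at" ([column, row] in pixels: a listed point, or the origin of a listed thing).
The state is a dict: "t": time; "q": joint angles; "dq": joint speeds; "effort": joint torques, N m; "tool_pos": TCP position; "tool_rot": TCP orientation; "contact_force": force on the tool from outside, world axes, zero at the start; "wrist_torque": the same for the moment, N m; "opening": finger opening in m.
Only numpy, scipy, OpenCV 4.12 (cv2) and the standard library are available. Lean on these libraries where they do the work, as an engineer would, in place of code of your own. Each camera call takes 0.05 s, during which the arm holds its last target. There are 200 camera calls.

## Working session

There is one attempt and no reset: what is moved stays moved. The work goes in short steps, Python scripts to look and compute and a tool call to move; the robot and the scene stay as the last step left them, time stands still between calls to the robot, and variables do not carry over. Pictures are saved under pics/ and viewed, about 8 in all and at most 12, crops included, and the job is handed in when it is done.

Besides the shell and the picture viewer there is one more tool, called after "Emit:" in YAML: its name, and indented under it one key for each argument. step_arm: Moves the arm, as the interface text tells. Its arguments: {"type":"object","properties":{"moves":{"type":"array","items":{"type":"array","items":{"type":"array","items":{"type":"number"}}}},"grip":{"type":"number"},"squeeze":{"type":"number"}},"required":["moves"]}

```bash
mkdir -p pics
cat > h.py <<'E'
import numpy as np, cv2
from station import readout, viewer, ctrl, nets
def pix2world(cam,uv,z,c=None):
    c=c or viewer.calibration(cam); K=np.array(c["camera_matrix"]);R=np.array(c["R"]);t=np.array(c["t"])
    d=np.array([(uv[0]-K[0,2])/K[0,0],(uv[1]-K[1,2])/K[1,1]]); s=d.copy()
    for _ in range(20): s=d/(1+c["k1"]*(s@s))
    r=R.T@np.array([s[0],s[1],1]); o=-R.T@t
    return o+r*(z-o[2])/r[2]
def world2pix(cam,X,c=None):
    c=c or viewer.calibration(cam); p=np.array(c["R"])@np.array(X)+np.array(c["t"]); s=p[:2]/p[2]; s=s*(1+c["k1"]*(s@s))
    K=np.array(c["camera_matrix"]); return np.array([K[0,0]*s[0]+K[0,2],K[1,1]*s[1]+K[1,2]])
E
python3 - <<'E'
from h import *
for cam in ["scene","top"]:
    im=viewer.get_image(cam); cv2.imwrite(f"pics/{cam}0.png",im)
    c=viewer.calibration(cam); print(cam,-np.array(c["R"]).T@np.array(c["t"]))
z={"block_a":.036,"gauge":.12,"gauge_stand":.036,"rack":.038,"reject_box":.045,"empty_pocket":.004}
for th in ["block_a","gauge","gauge_stand","rack","reject_box","empty_pocket"]:
    print(th,[(np.round(d["at"]),round(d["confidence"],2), pix2world("top",d["at"],0.004 if th!="block_a" else .006).round(3)[:2]) for d in nets.pinpoint("top",th)])
print(readout.get_obs()["contact_force"])
E
```

```text
scene [0.97450042 0.81136016 0.94724161]
top [ 0.33974201 -0.01054983  1.12777088]
block_a [(array([259., 208.]), 0.91, array([0.575, 0.094])), (array([313., 210.]), 0.71, array([ 0.575, -0.026])), (array([224., 280.]), 0.68, array([0.414, 0.165])), (array([283., 206.]), 0.61, array([0.582, 0.04 ]))]
gauge []
gauge_stand [(array([229., 218.]), 0.74, array([0.552, 0.161])), (array([156., 277.]), 0.69, array([0.417, 0.315])), (array([437., 250.]), 0.66, array([ 0.489, -0.309]))]
rack [(array([285., 214.]), 0.61, array([0.564, 0.036]))]
reject_box [(array([155., 252.]), 0.92, array([0.473, 0.321])), (array([132., 364.]), 0.67, array([0.232, 0.356]))]
empty_pocket [(array([154., 278.]), 0.97, array([0.415, 0.319])), (array([135., 379.]), 0.94, array([0.199, 0.346])), (array([480., 168.]), 0.39, array([ 0.682, -0.414]))]
[ 0.1270951   0.25650719 -0.33553388]
```

View pics/top0.png

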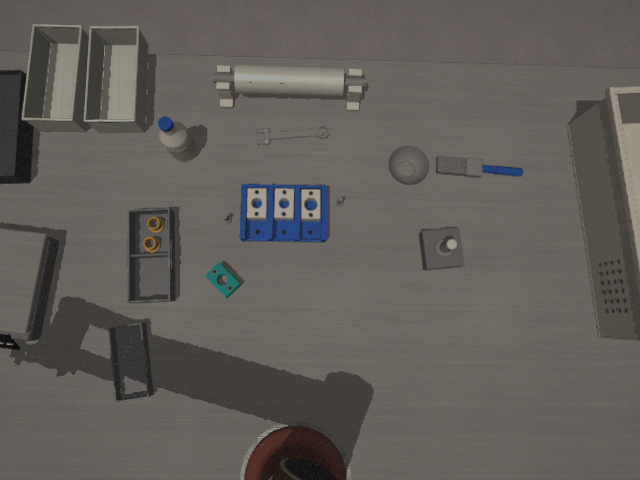

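View pics/scene0.png

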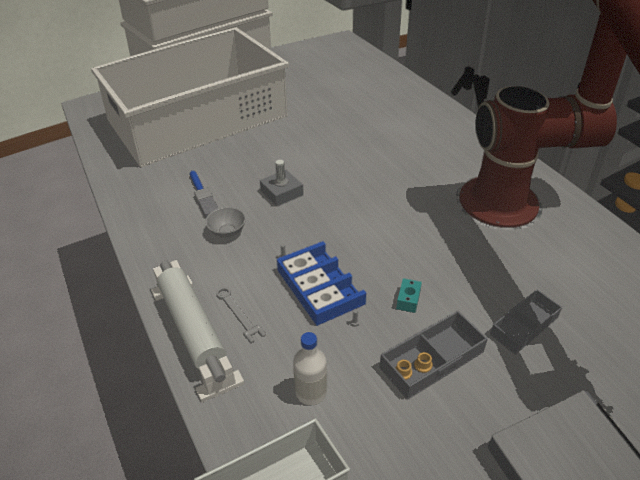

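The candidates are:
- **Boxes:** large grey box with bushes at top (150,255), which fits 200x90, and a small grey box at (130,362), a look-alike.
- **Blocks:** white blocks in the rack at (257,204), (284,204) and (311,205), and a turquoise block at (223,280), a look-alike.
- **Gauge:** in its stand at (442,248).

The bore at (311,205) looks widest. I'll go closer with the wrist camera to check.

Emit:
step_arm:
  moves:
    - [[2.0,-3.6,0.5,0],[2.0,-3.6,0.5,0],[2.0,-3.6,0.5,0],[2.0,-3.6,0.5,0],[2.0,-3.6,0.5,0],[2.0,-3.6,0.5,0],[2.0,-3.6,0.5,0],[2.0,-3.6,0.5,0],[2.0,-3.6,0.5,0],[2.0,-3.6,0.5,0]]

```text
t: 1.23
tool_pos: [0.3525, 0.2444, 0.2819]
tool_rot: [2.476, 1.933, 0.002]
contact_force: [1.5, 0.5, 0.3]
opening: 0.0858
```

Emit:
step_arm:
  moves:
    - [[2.0,-3.6,0,0],[2.0,-3.6,0,0],[2.0,-3.6,0,0],[2.0,-3.6,0,0],[2.0,-3.6,0,0],[0,-2,0,0],[0,0,0,0],[0,0,0,0]]

```text
t: 1.9
tool_pos: [0.4521, 0.0455, 0.2813]
tool_rot: [-2.479, -1.929, -0.0]
contact_force: [0.4, 0.6, 0.4]
opening: 0.0854
```

Run:
```python
from h import *
o=readout.get_obs(); print(o["tool_pos"],o["tool_rot"],o["t"])
im=viewer.get_image("wrist"); cv2.imwrite("pics/w1.png",im); c=viewer.calibration("wrist"); R=np.array(c["R"]);print(-R.T@np.array(c["t"]),R[2],c["camera_matrix"],c["k1"])
for th in ["block_a","rack"]:
    for d in nets.masks_of("wrist",th): print(th,np.round(d["box"]),d["confidence"])
    print([(d["at"],d["confidence"],pix2world("wrist",d["at"],.006 if th!='rack' else 0,c)) for d in nets.pinpoint("wrist",th)])
```

```text
[0.45213963 0.04551654 0.28130215] [-2.47909298e+00 -1.92886092e+00 -3.46333404e-04] 1.9
[0.37631463 0.06469906 0.42365846] [ 0.29336355 -0.07363501 -0.95316091] [[378.42449791   0.         326.5036099 ]
 [  0.         378.42449791 237.36678511]
 [  0.           0.           1.        ]] -0.003119322683556503
block_a [272. 280. 324. 349.] 0.92
block_a [392.  91. 472. 163.] 0.78
block_a [323. 269. 374. 338.] 0.63
block_a [373. 253. 424. 326.] 0.58
[([426.3, 130.1], 0.91, array([0.4147145, 0.1644543, 0.006    ])), ([299.1, 305.9], 0.83, array([ 0.5823315 , -0.02175257,  0.006     ])), ([392.0, 285.7], 0.64, array([0.58349293, 0.09418653, 0.006     ])), ([349.3, 297.2], 0.58, array([0.58586171, 0.04073454, 0.006     ]))]
rack [247. 211. 439. 356.] 0.69
[([340.2, 278.2], 0.58, array([0.5613011 , 0.03542612, 0.        ]))]
```

View pics/w1.png

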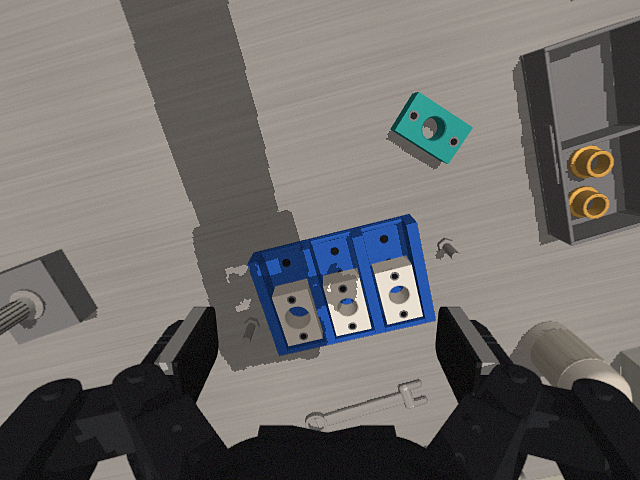

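The wrist view shows the right (-y) block's bore at (299,317), clearly wider than those at (347,307) and (399,294). Next I'll measure the rack and block poses.

Run:
```python
from h import *
c=viewer.calibration("wrist"); im=cv2.imread("pics/w1.png")
for n,(u,v) in dict(R=(299,317),M=(347,307),L=(399,294)).items():
    x,y=u-26,v-26; cr=cv2.resize(im[y:y+52,x:x+52],None,fx=5,fy=5,interpolation=cv2.INTER_CUBIC)
    globals()['c'+n]=cr
row=np.hstack([cR,cM,cL])
t=cv2.imread("pics/top0.png"); r2=cv2.resize(t[175:250,232:337],(780,557),interpolation=cv2.INTER_CUBIC)
cv2.imwrite("pics/c2.png",row)
# rack outline by blue colour in the top view
ct=viewer.calibration("top")
hsv=cv2.cvtColor(t,cv2.COLOR_BGR2HSV); m=cv2.inRange(hsv,(105,120,50),(125,255,255)); m[:170]=0;m[260:]=0;m[:,:235]=0;m[:,335:]=0
m=cv2.morphologyEx(m,cv2.MORPH_CLOSE,np.ones((25,25)))
rect=cv2.minAreaRect(cv2.findContours(m,0,1)[0][0]); b=cv2.boxPoints(rect);print(rect)
print(np.array([pix2world("top",p,.036,ct)[:2] for p in b]).round(4))
for u0,u1 in [(247,268),(274,296),(301,324)]:
    mm=cv2.inRange(t,(130,130,130),(255,255,255)); w=np.zeros_like(mm); w[180:226,u0-1:u1]=mm[180:226,u0-1:u1]
    w=cv2.morphologyEx(w,cv2.MORPH_CLOSE,np.ones((15,15)))
    k=max(cv2.findContours(w,0,1)[0],key=cv2.contourArea); rr=cv2.minAreaRect(k); print(rr)
    P=np.array([pix2world("top",p,.036,ct)[:2] for p in cv2.boxPoints(rr)]);print(P.mean(0).round(4),np.linalg.norm(P-np.roll(P,1,0),axis=1).round(4),np.degrees(np.arctan2(*(P[1]-P[0])[::-1])))
```

```text
((283.2409362792969, 212.58189392089844), (86.30196380615234, 56.30562210083008), 0.8951737284660339)
[[ 0.4981  0.1313]
 [ 0.6238  0.1343]
 [ 0.6249 -0.0566]
 [ 0.4986 -0.0561]]
((256.0, 202.5), (27.0, 18.0), 90.0)
[0.5823 0.0988] [0.0607 0.0396 0.0607 0.0393] -88.79054544105439
((283.6405944824219, 202.7669677734375), (18.373947143554688, 28.234195709228516), 2.4895527362823486)
[0.5829 0.0381] [0.0402 0.0635 0.0406 0.0636] -0.8293404197514715
((310.5, 203.5), (27.0, 17.0), 90.0)
[ 0.5825 -0.021 ] [0.0608 0.0376 0.0609 0.0373] -88.77593305874615
```

View pics/c2.png

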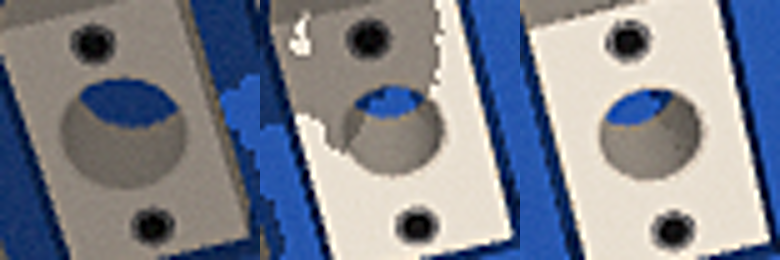

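Emit:
step_arm:
  moves:
    - [[-0.5,-3.9,0,0],[-0.5,-3.9,0,0],[-0.5,-3.9,0,0],[-0.5,-3.9,0,0],[-0.5,-3.9,0,0],[-0.5,-3.9,0,0.05],[0,-3,0,0.1],[0,0,0,0.1],[0,0,0,0],[0,0,0,0]]

```text
t: 2.98
tool_pos: [0.4223, -0.2171, 0.2812]
tool_rot: [-2.218, -2.224, -0.0]
contact_force: [0.3, -0.4, 0.3]
opening: 0.0852
```

Run:
```python
from h import *
o=readout.get_obs(); print(o["tool_pos"],o["tool_rot"],o["t"])
im=viewer.get_image("wrist"); cv2.imwrite("pics/w2.png",im); c=viewer.calibration("wrist")
import pickle; pickle.dump(c,open("w2.pkl","wb"))
for th in ["gauge","gauge_stand"]:
    for d in nets.masks_of("wrist",th): print(th,np.round(d["box"]),d["confidence"])
    print([(d["at"],d["confidence"],pix2world("wrist",d["at"],.010 if th=='gauge' else 0,c)) for d in nets.pinpoint("wrist",th)])
```

```text
[ 0.42227351 -0.21713815  0.28123986] [-2.21830265e+00 -2.22408001e+00 -3.50925173e-04] 2.9833
gauge [212. 243. 255. 290.] 0.94
[([242.9, 249.1], 0.87, array([ 0.49029163, -0.31399245,  0.01      ]))]
gauge_stand [189. 205. 284. 292.] 0.89
[([242.6, 244.1], 0.62, array([ 0.48756087, -0.31628059,  0.        ]))]
```

View pics/w2.png

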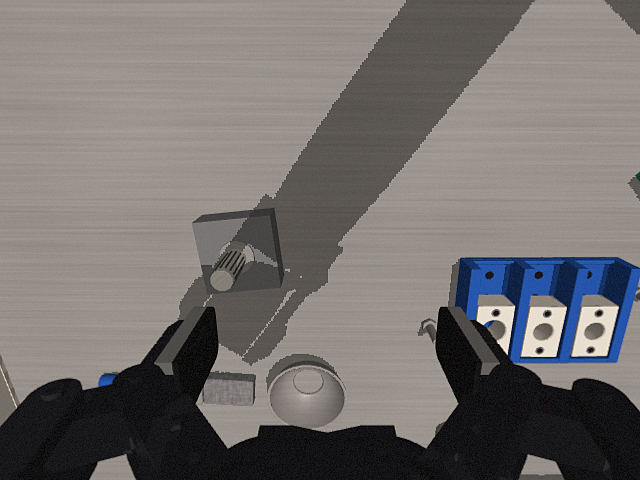

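Bore widths in the crop are about 125, 100 and 100 px, so the right-lane (-y) block is the worn one (29/23). In the wrist view the stand top is at (194-284, 209-292) and the handle top at (221,281).

Run:
```python
from h import *
import pickle
from scipy.spatial.transform import Rotation as Ro
c2=pickle.load(open("w2.pkl","rb")); 
p2=np.array([.42227351,-.21713815,.28123986]);T2=Ro.from_rotvec([-2.21830265,-2.22408001,-.00035])
p1=np.array([.45213963,.04551654,.28130215]);T1=Ro.from_rotvec([-2.47909298,-1.92886092,-.000346])
R2=np.array(c2["R"]); t2=np.array(c2["t"])
# cam in tool
D=T1*T2.inv(); R1=R2@D.inv().as_matrix(); C2=-R2.T@t2; C1=p1+D.apply(C2-p2); print("check",C1)
c1=dict(c2,R=R1,t=-R1@C1); pickle.dump(c1,open("w1.pkl","wb"))
B=[pix2world("wrist",u,.036,c1)[:2] for u in [(297.4,317.0),(347.2,306.6),(398.8,294.4)]]
print("bores",np.round(B,4))
print("turn of rack",np.degrees(np.arctan2(-(B[2]-B[0])[0],(B[2]-B[0])[1])))
print("handle top",pix2world("wrist",(221,281),.102,c2), "collar",pix2world("wrist",(237,254),.040,c2))
q=np.array([pix2world("wrist",u,.036,c2)[:2] for u in [(194,221.5),(275,209),(284,286),(205,294)]]);print("stand",q.round(4),q.mean(0))
ct=viewer.calibration("top")
print("top: handle",pix2world("top",(452,243),.102,ct)); 
q=np.array([pix2world("top",u,.036,ct)[:2] for u in [(420,231),(460,228),(464,265),(425,269)]]);print("stand top",q.round(4),q.mean(0))
im=cv2.imread("pics/w2.png"); a=cv2.resize(im[190:310,170:310],(560,480),interpolation=cv2.INTER_CUBIC)
t=cv2.imread("pics/top0.png"); b=cv2.resize(t[220:280,415:445+0+30],(480,480),interpolation=cv2.INTER_CUBIC)
cv2.imwrite("pics/c3.png",a)
```

```text
check [0.37654814 0.06433235 0.42369237]
bores [[ 0.5809 -0.0218]
 [ 0.582   0.0369]
 [ 0.5813  0.0969]]
turn of rack -0.17716600662400644
handle top [ 0.48921231 -0.31482931  0.102     ] collar [ 0.48533387 -0.31372728  0.04      ]
stand [[ 0.4503 -0.3579]
 [ 0.4364 -0.2714]
 [ 0.5248 -0.2646]
 [ 0.535  -0.3541]] [ 0.48660443 -0.31201852]
top: handle [ 0.49029637 -0.31403642  0.102     ]
stand top [[ 0.5254 -0.2631]
 [ 0.5338 -0.3524]
 [ 0.4519 -0.3587]
 [ 0.4417 -0.2725]] [ 0.48821026 -0.31168982]
```

View pics/c3.png

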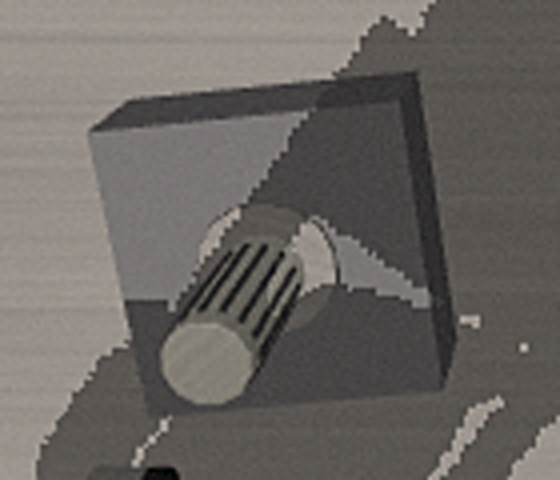

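Emit:
step_arm:
  moves:
    - [[2.3,-3.3,0,0],[2.2,-3.2,0,0],[2.2,-3.2,-2,0],[0,0,-3,0],[0,0,-3,0],[0,0,-3,0],[0,0,0,0],[0,0,0,0]]

```text
t: 3.9
tool_pos: [0.4873, -0.312, 0.1704]
tool_rot: [-2.213, -2.224, 0.001]
contact_force: [0.0, -0.3, 1.4]
opening: 0.085
```

Run:
```python
from h import *
o=readout.get_obs(); print(o["tool_pos"],o["tool_rot"],o["t"],o["q"])
im=viewer.get_image("wrist"); c=viewer.calibration("wrist")
print([(d["at"],d["confidence"],pix2world("wrist",d["at"],.010,c)) for d in nets.pinpoint("wrist","gauge")])
for X in [(.4895,-.3145,.102),(.4895,-.3145,.04)]:
    u=world2pix("wrist",X,c); print(u); cv2.drawMarker(im,tuple(int(round(v)) for v in u),(0,0,255),0,8,1)
cv2.imwrite("pics/w3.png",im)
```

```text
[ 0.48726425 -0.31196889  0.17042903] [-2.21311189e+00 -2.22350382e+00  5.89545125e-04] 3.9 [-6.98087868e-01 -9.09355708e-03  1.77901794e+00  8.84644904e-07
  1.37610716e+00 -2.27356898e+00]
[([324.3, 220.0], 0.92, array([ 0.4922546 , -0.31554826,  0.01      ]))]
[325.12151748 255.24959748]
[325.45365703 226.75618426]
```

View pics/w3.png

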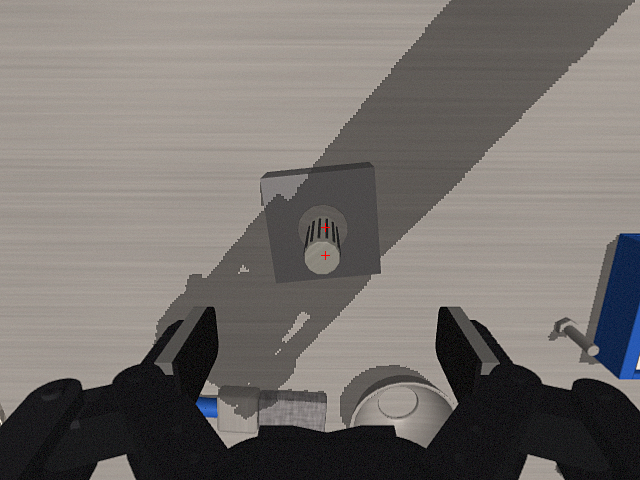

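The handle top is at (322.5,256), 2.5 px left of my marker, so the axis is about (0.4897, -0.316). I'll descend and grip.

Emit:
step_arm:
  moves:
    - [[0.23,-0.4,0,0],[0,0,-2.8,0],[0,0,-2.8,0],[0,0,-2.8,0],[0,0,-2.0,0],[0,0,-1.0,0],[0,0,0,0],[0,0,0,0]]

```text
t: 4.67
tool_pos: [0.4913, -0.3182, 0.0599]
tool_rot: [2.215, 2.224, 0.0]
contact_force: [-0.6, -0.2, 0.7]
opening: 0.0855
```

Emit:
step_arm:
  moves:
    - [[0,0,0,0],[0,0,0,0],[0,0,0,0],[0,0,0,0],[0,0,0,0],[0,0,0,0],[0,0,0,0],[0,0,0,0]]
  grip: 1
  squeeze: 50

```text
t: 5.33
tool_pos: [0.4907, -0.3174, 0.0589]
tool_rot: [2.216, 2.226, 0.0]
contact_force: [-0.8, 1.2, 5.4]
opening: 0.0206
```

Emit:
step_arm:
  moves:
    - [[0,0,2,0],[0,0,3,0],[0,0,3,0],[1,3.2,0,0],[1,3.8,0,0],[1,3.8,0,0],[1,3.8,0,0],[1,3.8,0,0],[1,3.8,0,0],[1,3.0,0,0]]

```text
t: 6.17
tool_pos: [0.5597, -0.0626, 0.1371]
tool_rot: [-2.215, -2.226, 0.001]
contact_force: [0.5, -0.5, -1.4]
opening: 0.0206
```

Emit:
step_arm:
  moves:
    - [[1,2.4,0,0],[1,1.8,0,0],[0,0,-1,0],[0,0,-1,0],[0,0,0,0],[0,0,0,0],[0,0,0,0]]

```text
t: 6.75
tool_pos: [0.5797, -0.0243, 0.1175]
tool_rot: [-2.218, -2.224, 0.001]
contact_force: [-0.4, -0.9, -2.4]
opening: 0.0209
```

Run:
```python
from h import *
o=readout.get_obs(); print(o["tool_pos"],o["tool_rot"],o["t"],o["contact_force"])
im=viewer.get_image("wrist"); c=viewer.calibration("wrist")
print([(d["at"],d["confidence"],pix2world("wrist",d["at"],o["tool_pos"][2]-.0489,c)) for d in nets.pinpoint("wrist","gauge")])
print([(d["at"],d["confidence"],pix2world("wrist",d["at"],.006,c)) for d in nets.pinpoint("wrist","block_a")])
p=o["tool_pos"]
for z in (p[2]-.0489,.036):
    u=world2pix("wrist",(p[0],p[1],z),c); print(u)
cv2.imwrite("pics/w4.png",cv2.resize(im[150:400,180:480],(780,650))[:600])
```

```text
[ 0.57969319 -0.02431267  0.11753944] [-2.21781519e+00 -2.22379691e+00  1.47346254e-03] 6.75 [-0.4490616  -0.93885351 -2.37180653]
[([327.9, 266.4], 0.66, array([ 0.57960818, -0.02415819,  0.06863944]))]
[([331.1, 238.2], 0.79, array([ 0.58348192, -0.02168953,  0.006     ])), ([499.8, 240.1], 0.76, array([0.58452341, 0.09766695, 0.006     ])), ([414.2, 243.6], 0.58, array([0.58732008, 0.03727647, 0.006     ]))]
[327.61601462 266.54418522]
[327.49239862 246.99258719]
```

View pics/w4.png

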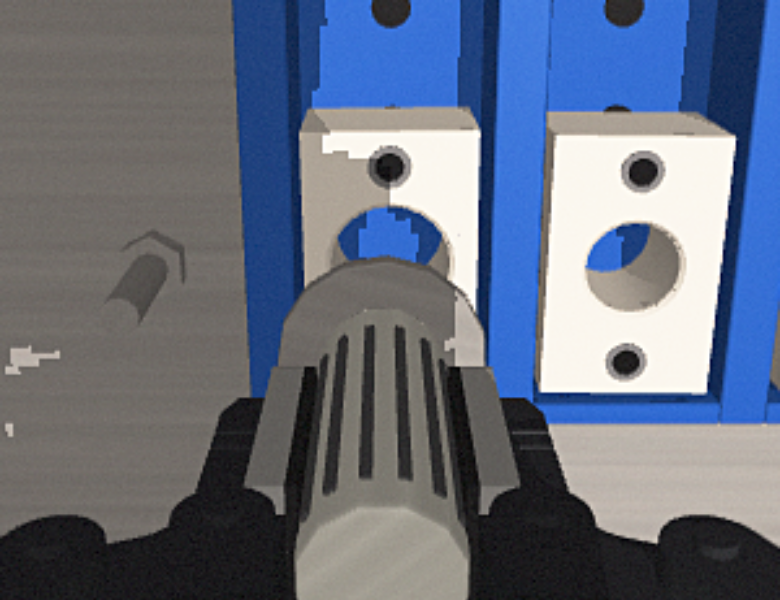

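Run:
```python
from h import *
c=viewer.calibration("wrist"); p=readout.get_obs()["tool_pos"]; print(p)
print("bore",pix2world("wrist",(330.4,250.4),.036,c))
th=np.linspace(0,6.283,200); z=p[2]-.0489
for zz,r in((z+.030,.019),(z+.092,.011)):
    P=np.array([world2pix("wrist",(p[0]+r*np.cos(a),p[1]+r*np.sin(a),zz),c) for a in th]); print("pred rim",P.min(0),P.max(0))
print("seen collar: left 287.7 right 367.3 top 249.2; handle top face: left 294 right 361 top 345")
for x in(.579,.581,.583):
    P=np.array([world2pix("wrist",(x+.0155*np.cos(a),-.0218+.0155*np.sin(a),.036),c) for a in th]); print(x,P.min(0),P.max(0))
print("seen bore mouth left 306.9 right 353.8 top 229.2")
```

```text
[ 0.5805291  -0.02411566  0.11875225]
bore [ 0.58264241 -0.02227941  0.036     ]
pred rim [287.19584771 253.83925528] [368.36586783 327.66405947]
pred rim [293.08853143 349.03732152] [363.54243663 408.12213215]
seen collar: left 287.7 right 367.3 top 249.2; handle top face: left 294 right 361 top 345
0.579 [306.51325307 221.09274826] [355.89132194 267.85418205]
0.581 [306.55374353 224.22335012] [355.80595865 270.7467064 ]
0.583 [306.59403597 227.33774698] [355.721018   273.62478507]
seen bore mouth left 306.9 right 353.8 top 229.2
```

Emit:
step_arm:
  moves:
    - [[0.4,0.19,0,0],[0,0,-1,0],[0,0,-1,0],[0,0,-1,0],[0,0,-0.7,0],[0,0,0,0],[0,0,0,0]]

```text
t: 7.48
tool_pos: [0.5835, -0.0213, 0.0798]
tool_rot: [-2.215, -2.225, 0.002]
contact_force: [0.8, -0.1, -1.9]
opening: 0.0205
```

Emit:
step_arm:
  moves:
    - [[0,0,-0.2,0],[0,0,-0.2,0],[0,0,-0.2,0],[0,0,-0.2,0],[0,0,0,0],[0,0,0,0]]

```text
t: 7.98
tool_pos: [0.5843, -0.0214, 0.0731]
tool_rot: [-2.217, -2.226, 0.0]
contact_force: [0.0, -0.2, -1.6]
opening: 0.0208
```

Emit:
step_arm:
  moves:
    - [[0,0,-0.15,0],[0,0,-0.15,0],[0,0,-0.15,0],[0,0,0,0],[0,0,0,0]]

```text
t: 8.4
tool_pos: [0.5842, -0.0214, 0.0685]
tool_rot: [-2.217, -2.226, 0.0]
contact_force: [-0.6, 0.4, -1.2]
opening: 0.0211
```

Emit:
step_arm:
  moves:
    - [[0,0,-0.2,0],[0,0,-0.2,0],[0,0,-0.2,0],[0,0,0,0],[0,0,0,0]]

```text
t: 8.82
tool_pos: [0.5841, -0.0214, 0.0624]
tool_rot: [-2.216, -2.226, 0.001]
contact_force: [0.1, 1.0, -1.4]
opening: 0.0208
```

Emit:
step_arm:
  moves:
    - [[0,0,-0.1,0],[0,0,-0.1,0],[0,0,0,0],[0,0,0,0]]

```text
t: 9.15
tool_pos: [0.5843, -0.0214, 0.0606]
tool_rot: [-2.217, -2.226, 0.0]
contact_force: [0.0, -0.3, -1.3]
opening: 0.0207
```

Emit:
step_arm:
  moves:
    - [[-0.3,0,0,0],[-0.5,0,0,0],[-0.5,0,0,0],[-0.5,0,0,0],[-0.5,0,0,0],[-0.5,0,0,0],[-0.5,0,0,0],[-0.3,0,0,0],[0,0,0,0],[0,0,0,0]]

```text
t: 9.98
tool_pos: [0.5478, -0.0214, 0.0605]
tool_rot: [-2.216, -2.226, 0.001]
contact_force: [-0.9, -0.9, -1.6]
opening: 0.0211
```

Run:
```python
from h import *
o=readout.get_obs(); print(o["tool_pos"],o["contact_force"])
im=viewer.get_image("scene")
cv2.imwrite("pics/s5.png",cv2.resize(im[210:340,250:400],(690,598),interpolation=cv2.INTER_CUBIC))
```

```text
[ 0.54783879 -0.02139502  0.06050656] [-0.92348188 -0.86769272 -1.61103144]
```

View pics/s5.png

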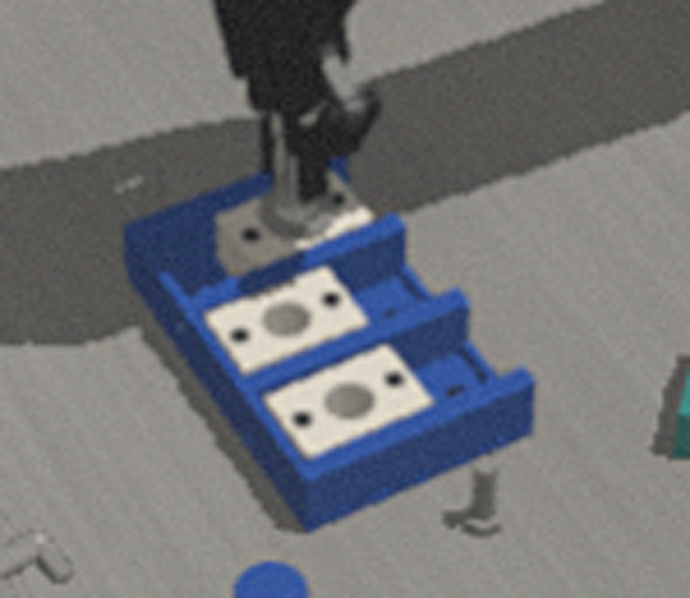

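The block has been drawn well forward with the gauge home in it; the other two are still at the back wall. Now the gauge goes back to its stand.

Emit:
step_arm:
  moves:
    - [[0,0,0.6,0],[0,0,1,0],[0,0,1.2,0],[0,0,2.4,0],[0,0,2.4,0],[0,0,0,0],[-0.7,-3.6,0,0],[-0.7,-3.7,0,0],[-0.7,-3.7,0,0],[-0.7,-3.7,0,0]]

```text
t: 10.87
tool_pos: [0.52, -0.1697, 0.1371]
tool_rot: [2.215, 2.227, 0.0]
contact_force: [0.5, -0.2, -1.8]
opening: 0.0208
```

Emit:
step_arm:
  moves:
    - [[-0.7,-3.7,0,0],[-0.7,-3.7,0,0],[-0.7,-3.7,0,0],[-0.6,-3.0,0,0],[-0.2,-0.8,0,0],[0,0,-1,0],[0,0,-1,0],[0,0,0,0],[0,0,0,0],[0,0,0,0]]

```text
t: 11.7
tool_pos: [0.4915, -0.3159, 0.1161]
tool_rot: [-2.214, -2.227, -0.0]
contact_force: [0.7, -0.0, -0.5]
opening: 0.0207
```

Emit:
step_arm:
  moves:
    - [[-0.05,-0.1,-1,0],[0,0,-1,0],[0,0,-1,0],[0,0,-1,0],[0,0,-0.5,0],[0,0,-0.5,0],[0,0,-0.3,0],[0,0,0,0],[0,0,0,0]]

```text
t: 12.45
tool_pos: [0.491, -0.3186, 0.0638]
tool_rot: [2.217, 2.226, 0.0]
contact_force: [0.5, 1.1, -1.8]
opening: 0.0206
```

Emit:
step_arm:
  moves:
    - [[0,0,-0.15,0],[0,0,-0.15,0],[0,0,-0.1,0],[0,0,0,0],[0,0,0,0]]

```text
t: 12.87
tool_pos: [0.4909, -0.3185, 0.0598]
tool_rot: [2.216, 2.226, -0.0]
contact_force: [0.4, 1.3, -1.6]
opening: 0.0209
```

Now I'll release it (about a 1 mm drop), rise, and head back over the rack, turning the jaws to lie along x.

Emit:
step_arm:
  moves:
    - [[0,0,-0.05,0],[0,0,-0.05,0],[0,0,0,0],[0,0,0,0]]

```text
t: 13.2
tool_pos: [0.4909, -0.3185, 0.059]
tool_rot: [2.217, 2.226, -0.0]
contact_force: [0.3, 0.7, -0.1]
opening: 0.021
```

Emit:
step_arm:
  moves:
    - [[0,0,0,0],[0,0,0,0],[0,0,0,0],[0,0,0,0],[0,0,0,0],[0,0,1.5,0],[0,0,3,0],[0,0,4,0],[0,0,4,0],[0,0,4,0]]
  grip: 0

```text
t: 14.03
tool_pos: [0.4905, -0.3182, 0.2252]
tool_rot: [-2.216, -2.226, 0.0]
contact_force: [0.1, -0.3, -0.4]
opening: 0.0851
```

Emit:
step_arm:
  moves:
    - [[0.6,3.3,0,-0.12],[0.6,3.3,0,-0.12],[0.6,3.3,0,-0.12],[0.6,3.3,0,-0.12],[0.6,3.3,0,-0.12],[0.6,3.3,0,-0.12],[0.6,3.3,0,-0.12],[0.6,3.3,0,-0.12],[0.6,3.3,0,-0.12],[0,0,0,-0.12]]

```text
t: 14.87
tool_pos: [0.5453, -0.0166, 0.2239]
tool_rot: [-3.085, -0.584, -0.002]
contact_force: [0.3, -0.7, 0.5]
opening: 0.0852
```

Emit:
step_arm:
  moves:
    - [[0,0,0,-0.12],[0,0,0,-0.12],[0,0,0,-0.12],[0,0,0,0],[0,0,0,0],[0,0,0,0]]

```text
t: 15.37
tool_pos: [0.5448, -0.0215, 0.2237]
tool_rot: [3.141, 0.027, 0.0]
contact_force: [0.3, 0.1, -0.0]
opening: 0.0852
```

Run:
```python
from h import *
import pickle
o=readout.get_obs(); print(o["tool_pos"],o["tool_rot"],o["t"],o["q"])
im=viewer.get_image("wrist"); c=viewer.calibration("wrist"); pickle.dump(c,open("w6.pkl","wb"))
print([(d["at"],d["confidence"],pix2world("wrist",d["at"],.006,c)) for d in nets.pinpoint("wrist","block_a")])
cv2.imwrite("pics/w6.png",im)
im=viewer.get_image("top"); ct=viewer.calibration("top")
print("gauge top",[(d["at"],d["confidence"],pix2world("top",d["at"],.010,ct)) for d in nets.pinpoint("top","gauge")])
```

```text
[ 0.54483899 -0.0214923   0.22373067] [3.14144099e+00 2.73720023e-02 4.16285652e-05] 15.3667 [-1.75917368e-01 -1.33570802e-01  1.80647879e+00 -2.71451455e-05
  1.46865266e+00 -1.93340559e-01]
[([331.5, 200.6], 0.97, array([ 0.54902853, -0.02171892,  0.006     ])), ([371.8, 140.6], 0.67, array([0.58504988, 0.03532457, 0.006     ])), ([371.5, 68.4], 0.62, array([0.5815295 , 0.09658839, 0.006     ]))]
gauge top [([440.2, 249.0], 0.7, array([ 0.48971261, -0.31408171,  0.01      ]))]
```

View pics/w6.png

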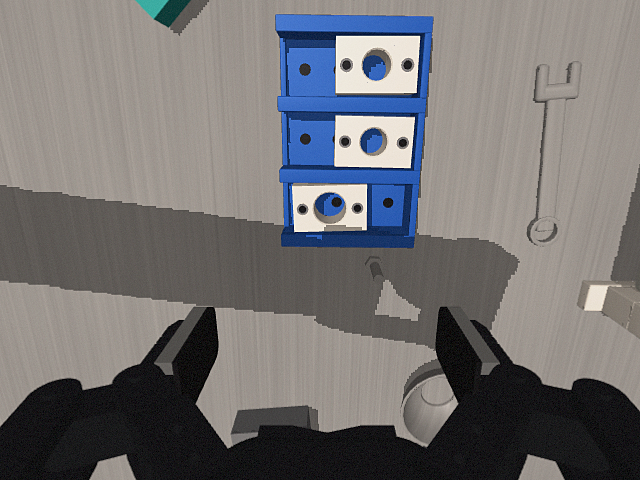

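Run:
```python
from h import *
import pickle
c=pickle.load(open("w6.pkl","rb"))
W=lambda u,z=.036: pix2world("wrist",u,z,c)[:2]
q=np.array([W(u) for u in [(292,184.5),(366,183),(368,228.5),(294,233)]]);print(q.round(4),q.mean(0))
print("bore",W((330,207.5)),"rack corners",[W(u,.038).round(4) for u in [(277,16),(433,16),(283,236),(414,236)]])
im=cv2.imread("pics/w6.png"); g=im[165:250,270:430]
cv2.imwrite("pics/c6.png",cv2.resize(g,(800,425),interpolation=cv2.INTER_CUBIC))
```

```text
[[ 0.5136 -0.0015]
 [ 0.5784  0.0009]
 [ 0.5822 -0.0405]
 [ 0.515  -0.0459]] [ 0.54731208 -0.02176154]
bore [ 0.54733531 -0.02157445] rack corners [array([0.5036, 0.1287]), array([0.6234, 0.1307]), array([ 0.5051, -0.0484]), array([ 0.6242, -0.0463])]
```

View pics/c6.png

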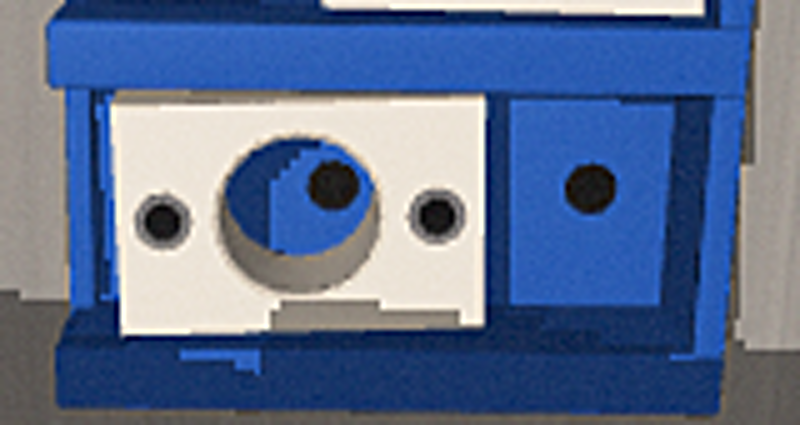

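Emit:
step_arm:
  moves:
    - [[0.22,-0.05,0,0],[0,0,-4,0],[0,0,-4,0],[0,0,-4,0],[0,0,-3,0],[0,0,-2,0],[0,0,-1,0],[0,0,0,0],[0,0,0,0]]

```text
t: 16.32
tool_pos: [0.5476, -0.022, 0.0443]
tool_rot: [3.141, 0.024, 0.001]
contact_force: [0.8, 0.0, -0.1]
opening: 0.0853
```

Emit:
step_arm:
  moves:
    - [[0,0,-1,0],[0,0,-0.7,0],[0,0,-0.5,0],[0,0,-0.4,0],[0,0,0,0],[0,0,0,0]]

```text
t: 16.82
tool_pos: [0.5469, -0.0219, 0.0175]
tool_rot: [-3.141, -0.024, 0.001]
contact_force: [-0.2, 0.0, 0.6]
opening: 0.0854
```

Emit:
step_arm:
  moves:
    - [[0,0,-0.4,0],[0,0,-0.4,0],[0,0,0,0],[0,0,0,0]]

```text
t: 17.15
tool_pos: [0.5467, -0.0219, 0.0093]
tool_rot: [-3.141, -0.024, 0.001]
contact_force: [-0.1, 0.1, -0.5]
opening: 0.0855
```

Emit:
step_arm:
  moves:
    - [[0,0,0,0],[0,0,0,0],[0,0,0,0],[0,0,0,0],[0,0,0,0],[0,0,0,0]]
  grip: 1
  squeeze: 40

```text
t: 17.65
tool_pos: [0.5476, -0.022, 0.0103]
tool_rot: [3.141, 0.023, 0.002]
contact_force: [0.2, 0.9, 2.4]
opening: 0.065
```

Emit:
step_arm:
  moves:
    - [[0,0,0.7,0],[0,0,1.3,0],[0,0,2,0],[0,0,2,0],[0,0,0,0],[-2,0,0,0],[-3,0,0,0],[-3,0,0,0],[-2.5,0,0,0],[-1.2,0,0,0]]

```text
t: 18.48
tool_pos: [0.4266, -0.0214, 0.068]
tool_rot: [-3.141, -0.023, 0.005]
contact_force: [-0.1, 0.0, -0.5]
opening: 0.0651
```

Emit:
step_arm:
  moves:
    - [[0,0,-1.5,0],[0,0,-2,0],[0,0,-1.5,0],[0,0,-0.8,0],[0,0,-0.5,0],[0,0,0,0],[0,0,0,0]]

```text
t: 19.07
tool_pos: [0.4303, -0.022, 0.007]
tool_rot: [3.141, 0.024, 0.0]
contact_force: [-0.2, 0.6, -0.9]
opening: 0.065
```

Emit:
step_arm:
  moves:
    - [[0,0,-0.1,0],[0,0,-0.1,0],[0,0,-0.05,0],[0,0,0,0],[0,0,0,0]]

```text
t: 19.48
tool_pos: [0.4303, -0.0219, 0.0045]
tool_rot: [3.141, 0.024, 0.001]
contact_force: [0.2, 0.3, -1.0]
opening: 0.0656
```

Emit:
step_arm:
  moves:
    - [[0,0,0,0],[0,0,0,0],[0,0,0,0],[0,0,0,0],[0,0,2,0],[0,0,4,0],[0,0,4,0],[0,0,0,0.12],[0,0,0,0.12],[0,0,0,0.12]]
  grip: 0

```text
t: 20.32
tool_pos: [0.4309, -0.0221, 0.1057]
tool_rot: [3.084, 0.595, 0.004]
contact_force: [-0.1, 0.3, -0.6]
opening: 0.0855
```

Emit:
step_arm:
  moves:
    - [[0,0,0,0.12],[0,0,0,0.12],[0,0,0,0.12],[0,0,0,0.12],[0,0,0,0.12],[0,0,0,0.12],[0,0,0,0.12],[0,0,0,0.12],[0,0,0,0.12],[0,0,0,0.12]]

```text
t: 21.15
tool_pos: [0.43, -0.0219, 0.1042]
tool_rot: [-2.21, -2.233, -0.0]
contact_force: [0.5, -0.2, 0.9]
opening: 0.0852
```

Run:
```python
from h import *
o=readout.get_obs(); print(o["tool_pos"],o["tool_rot"],o["t"],o["contact_force"])
im=viewer.get_image("wrist"); c=viewer.calibration("wrist")
print([(d["at"],d["confidence"],pix2world("wrist",d["at"],.0,c)) for d in nets.pinpoint("wrist","block_a")])
for d in nets.masks_of("wrist","block_a"):
    rr=cv2.minAreaRect(np.argwhere(d["region"])[:,::-1].astype(np.float32)); P=np.array([pix2world("wrist",u,.03,c)[:2] for u in cv2.boxPoints(rr)]); print(np.round(d["box"]),d["confidence"],P.mean(0).round(4),P.round(4).tolist())
cv2.imwrite("pics/w7.png",im)
im=viewer.get_image("top"); cv2.imwrite("pics/top7.png",im); ct=viewer.calibration("top")
print([(d["at"],d["confidence"],pix2world("top",d["at"],.004,ct)) for d in nets.pinpoint("top","empty_pocket")])
```

```text
[ 0.43002954 -0.02192451  0.10421522] [-2.21014511e+00 -2.23263009e+00 -1.84619134e-06] 21.15 [ 0.48178851 -0.15838916  0.89192305]
[([609.4, 215.9], 0.84, array([0.41247929, 0.16747597, 0.        ])), ([400.6, 424.7], 0.75, array([0.58897741, 0.03983616, 0.        ])), ([327.6, 236.7], 0.68, array([ 0.42980649, -0.02178907,  0.        ]))]
[380. 388. 443. 446.] 0.78 [0.5546 0.0371] [[0.5785, 0.0148], [0.5286, 0.014], [0.5305, 0.0581], [0.5807, 0.0615]]
[554. 158. 640. 286.] 0.67 [0.4113 0.138 ] [[0.3726, 0.105], [0.3719, 0.1531], [0.45, 0.1738], [0.4507, 0.1203]]
[291. 189. 364. 302.] 0.6 [ 0.4269 -0.0222] [[0.392, -0.0444], [0.3905, -0.0027], [0.4616, 0.0019], [0.4634, -0.0438]]
[([136.5, 374.9], 0.67, array([0.20801186, 0.34386803, 0.004     ])), ([153.2, 280.8], 0.56, array([0.40893745, 0.32118241, 0.004     ]))]
```

View pics/w7.png

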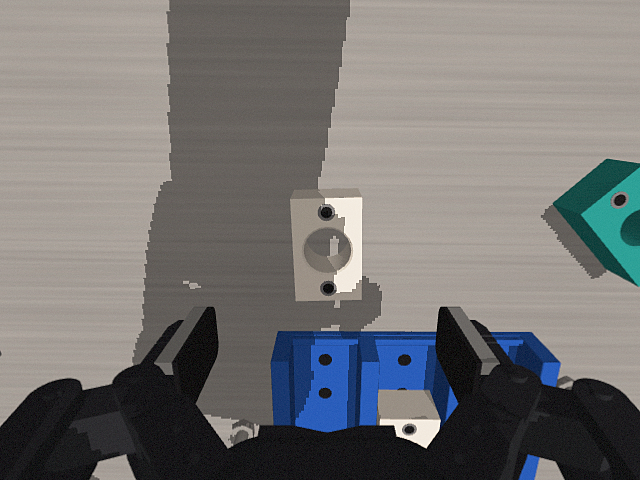

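The block stands on the bench at pixel (327,250), long side along x, with nothing near either long face. I'll grip it by the long faces.

Emit:
step_arm:
  moves:
    - [[0,0,-2.5,0],[0,0,-2.5,0],[0,0,-2,0],[0,0,-1.5,0],[0,0,-0.7,0],[0,0,-0.4,0],[0,0,0,0],[0,0,0,0]]

```text
t: 22.07
tool_pos: [0.4308, -0.0221, 0.0091]
tool_rot: [2.216, 2.225, 0.001]
contact_force: [0.3, -0.3, 1.1]
opening: 0.0855
```

Emit:
step_arm:
  moves:
    - [[0,0,0,0],[0,0,0,0],[0,0,0,0],[0,0,0,0],[0,0,0,0],[0,0,0,0],[0,0,0,0]]
  grip: 1
  squeeze: 40

```text
t: 22.65
tool_pos: [0.4309, -0.0221, 0.0092]
tool_rot: [2.216, 2.225, 0.001]
contact_force: [-0.1, -0.3, 5.6]
opening: 0.0412
```

Emit:
step_arm:
  moves:
    - [[0,0,0.7,0],[0,0,2,0],[0,0,3,0],[0,0,4,0],[0,0,4,0],[0,0,3,0],[0,3.2,0,-0.12],[0,3.2,0,-0.12],[0,3.2,0,-0.12],[0,3.2,0,-0.12]]

```text
t: 23.48
tool_pos: [0.4297, 0.0998, 0.1752]
tool_rot: [-2.665, -1.664, 0.0]
contact_force: [0.2, -0.8, -1.0]
opening: 0.0415
```

Emit:
step_arm:
  moves:
    - [[0,3.2,0,-0.12],[0,3.2,0,-0.12],[0,3.2,0,-0.12],[0,2,0,-0.12],[0,0,0,-0.12],[0,0,0,-0.12],[0,0,0,-0.12],[0,0,0,-0.12],[0,0,0,-0.12],[0,0,0,0]]

```text
t: 24.32
tool_pos: [0.4298, 0.211, 0.1747]
tool_rot: [3.14, 0.085, -0.002]
contact_force: [-0.9, -0.2, -0.9]
opening: 0.0411
```

Run:
```python
from h import *
o=readout.get_obs(); print(o["tool_pos"],o["tool_rot"],o["t"],o["contact_force"],o["opening"],o["q"])
for cam in ("wrist","top"):
    im=viewer.get_image(cam); c=viewer.calibration(cam); cv2.imwrite(f"pics/{cam}8.png",im)
    for th,z in (("reject_box",0),("empty_pocket",.004),("old_bush_1",.004)):
        print(cam,th,[(np.round(d["at"]),round(d["confidence"],2),pix2world(cam,d["at"],z,c).round(4)) for d in nets.pinpoint(cam,th)])
    for d in nets.masks_of(cam,"reject_box"):
        rr=cv2.minAreaRect(np.argwhere(d["region"])[:,::-1].astype(np.float32)); P=np.array([pix2world(cam,u,.045,c)[:2] for u in cv2.boxPoints(rr)]); print(np.round(d["box"]),round(d["confidence"],2),P.mean(0).round(4),P.round(4).tolist())
```

```text
[0.42977985 0.21097594 0.17465255] [ 3.14006877e+00  8.50301908e-02 -2.23190095e-03] 24.3167 [-0.85116224 -0.24249875 -0.85907537] 0.04105859674930501 [ 3.00712873e-01 -2.66503654e-01  2.00335337e+00  2.61867410e-05
  1.40621164e+00  2.46563624e-01]
wrist reject_box [(array([380.,  73.]), 0.79, array([0.4636, 0.3228, 0.    ])), (array([80., 10.]), 0.65, array([0.2376, 0.3523, 0.    ])), (array([315.,  74.]), 0.16, array([0.414 , 0.3189, 0.    ]))]
wrist empty_pocket [(array([316.,  76.]), 0.59, array([0.415 , 0.3171, 0.004 ])), (array([26., 18.]), 0.56, array([0.1998, 0.3444, 0.004 ]))]
wrist old_bush_1 [(array([472.,  84.]), 0.76, array([0.5344, 0.3187, 0.004 ]))]
[232.   0. 549. 142.] 0.96 [0.465  0.3174] [[0.3617, 0.3545], [0.559, 0.3661], [0.5791, 0.2809], [0.3603, 0.268]]
[449.  58. 504. 106.] 0.63 [0.5221 0.3175] [[0.4972, 0.3179], [0.525, 0.3395], [0.5471, 0.3177], [0.5191, 0.2949]]
[  0.   2. 193.  75.] 0.6 [0.2722 0.3278] [[0.2146, 0.3462], [0.3353, 0.353], [0.3331, 0.3097], [0.2059, 0.3025]]
[261. 227. 384. 410.] 0.18 [0.4325 0.125 ] [[0.3825, 0.2059], [0.4729, 0.2113], [0.4906, 0.0446], [0.3839, 0.0381]]
top reject_box []
top empty_pocket [(array([155., 280.]), 0.73, array([0.4101, 0.318 , 0.004 ]))]
top old_bush_1 []
[115. 375. 122. 402.] 0.75 [0.1906 0.3688] [[0.2196, 0.3824], [0.2216, 0.3666], [0.1616, 0.3552], [0.1596, 0.3709]]
[129. 209. 172. 304.] 0.65 [0.4617 0.3284] [[0.5563, 0.3909], [0.5661, 0.295], [0.3667, 0.2672], [0.3577, 0.3604]]
```

```bash
cat > fit.py <<'E'
from h import *
from scipy.optimize import minimize
def fit(cams=("wrist","top")):
    data=[]
    for cam in cams:
        im=viewer.get_image(cam); c=viewer.calibration(cam)
        ds=[d for d in nets.masks_of(cam,"reject_box") if d["region"].sum()>2500]
        tgt=world2pix(cam,(.463,.32,.03),c)
        ds=[d for d in ds if d["box"][0]-5<tgt[0]<d["box"][2]+5 and d["box"][1]-5<tgt[1]<d["box"][3]+5]
        if ds:
            m=cv2.morphologyEx(ds[0]["region"].astype(np.uint8),cv2.MORPH_CLOSE,np.ones((15,15)))
            h=np.zeros_like(m); k=max(cv2.findContours(m,0,2)[0],key=cv2.contourArea); cv2.fillPoly(h,[cv2.convexHull(k)],1); data.append((cam,c,h))
    V=np.array([(sx*.1,sy*.045,z) for sx in(-1,1) for sy in(-1,1) for z in(0,.045)])
    def cost(p,dat):
        t=0;R=np.array([[np.cos(p[2]),-np.sin(p[2])],[np.sin(p[2]),np.cos(p[2])]])
        for cam,c,h in dat:
            P=np.array([world2pix(cam,np.r_[R@v[:2]+p[:2],v[2]],c) for v in V],np.float32)
            r=np.zeros_like(h); cv2.fillPoly(r,[(cv2.convexHull(P)*16).astype(np.int32)],1,shift=4)
            t+=1-(r&h).sum()/(r|h).sum()
        return t
    for dat in [[d] for d in data]+[data]:
        b=min((minimize(cost,(.463,.32,y),args=(dat,),method="Nelder-Mead",options=dict(initial_simplex=[(.463,.32,y),(.473,.32,y),(.463,.33,y),(.463,.32,y+.05)])) for y in(-.03,.03,.06)),key=lambda r:r.fun)
        p=b.x; print([d[0] for d in dat],p.round(4),round(b.fun,3),"pocket",(p[:2]-.049*np.array([np.cos(p[2]),np.sin(p[2])])).round(4))
if __name__=="__main__": fit()
E
python3 fit.py
```

```text
['wrist'] [0.4635 0.3196 0.0699] 0.01 pocket [0.4146 0.3161]
['wrist'] [0.4635 0.3196 0.0699] 0.01 pocket [0.4146 0.3161]
```

Emit:
step_arm:
  moves:
    - [[-0.5,2,0,0],[-0.5,2,0,0],[-0.3,1.5,0,0],[0,0,0,0],[0,0,0,0],[0,0,0,0]]

```text
t: 25.52
tool_pos: [0.4175, 0.2657, 0.1752]
tool_rot: [3.14, 0.088, -0.0]
contact_force: [-0.6, -0.1, -0.7]
opening: 0.0411
```

Run:
```python
from h import *
from fit import fit
o=readout.get_obs(); print(o["tool_pos"],o["tool_rot"],o["t"])
fit(("wrist",)); c=viewer.calibration("wrist")
for th in("empty_pocket","old_bush_1"): print(th,[(np.round(d["at"]),round(d["confidence"],2),pix2world("wrist",d["at"],.004,c).round(4)) for d in nets.pinpoint("wrist",th)])
```

```text
[0.41748762 0.26569408 0.17515961] [ 3.13978747e+00  8.80044196e-02 -1.43909627e-04] 25.5167
['wrist'] [0.463  0.3217 0.061 ] 0.024 pocket [0.4141 0.3187]
['wrist'] [0.463  0.3217 0.061 ] 0.024 pocket [0.4141 0.3187]
empty_pocket [(array([326., 150.]), 0.88, array([0.4141, 0.3172, 0.004 ])), (array([55., 97.]), 0.67, array([0.2007, 0.3457, 0.004 ])), (array([630., 448.]), 0.27, array([0.7523, 0.026 , 0.004 ]))]
old_bush_1 [(array([420., 143.]), 0.92, array([0.4887, 0.3266, 0.004 ])), (array([475., 157.]), 0.88, array([0.5352, 0.3183, 0.004 ]))]
```

Emit:
step_arm:
  moves:
    - [[-0.15,2.6,0,0],[-0.15,2.6,0,0],[0,0,0,0],[0,0,-3,0],[0,0,-3,0],[0,0,-3,0],[0,0,-2,0],[0,0,0,0],[0,0,0,0]]

```text
t: 26.47
tool_pos: [0.4137, 0.3171, 0.0643]
tool_rot: [3.139, 0.087, -0.004]
contact_force: [1.5, 0.4, -0.4]
opening: 0.0411
```

Run:
```python
from h import *
from fit import fit
o=readout.get_obs(); print(o["tool_pos"],o["tool_rot"],o["t"])
fit(("wrist",)); c=viewer.calibration("wrist")
for th in("empty_pocket","old_bush_1"): print(th,[(np.round(d["at"]),round(d["confidence"],2),pix2world("wrist",d["at"],.004,c).round(4)) for d in nets.pinpoint("wrist",th)])
z=o["tool_pos"][2]-.0091
print([(np.round(d["at"]),round(d["confidence"],2),pix2world("wrist",d["at"],z,c).round(4)) for d in nets.pinpoint("wrist","block_a")])
```

```text
[0.41374943 0.31707192 0.06427066] [ 3.13879432  0.08696725 -0.00404895] 26.4667
['wrist'] [0.4647 0.3231 0.0609] 0.069 pocket [0.4158 0.3201]
['wrist'] [0.4647 0.3231 0.0609] 0.069 pocket [0.4158 0.3201]
empty_pocket []
old_bush_1 [(array([464., 249.]), 0.65, array([0.4941, 0.3272, 0.004 ]))]
[]
```

Emit:
step_arm:
  moves:
    - [[0.1,0.1,0,0],[0,0,-1.2,0],[0,0,-1.2,0],[0,0,-1,0],[0,0,-0.6,0],[0,0,-0.4,0],[0,0,0,0],[0,0,0,0]]

```text
t: 27.38
tool_pos: [0.4153, 0.319, 0.0208]
tool_rot: [3.14, 0.088, -0.001]
contact_force: [-0.5, 0.9, -0.6]
opening: 0.0417
```

Emit:
step_arm:
  moves:
    - [[0,0,-0.2,0],[0,0,-0.15,0],[0,0,-0.1,0],[0,0,0,0],[0,0,0,0]]

```text
t: 27.8
tool_pos: [0.4155, 0.3191, 0.0169]
tool_rot: [-3.14, -0.088, -0.0]
contact_force: [0.8, -0.4, -0.3]
opening: 0.0413
```

Emit:
step_arm:
  moves:
    - [[0,0,-0.1,0],[0,0,-0.1,0],[0,0,-0.1,0],[0,0,0,0],[0,0,0,0]]

```text
t: 28.22
tool_pos: [0.4153, 0.319, 0.0136]
tool_rot: [3.14, 0.088, -0.0]
contact_force: [1.1, -0.5, -1.6]
opening: 0.0413
```

Emit:
step_arm:
  moves:
    - [[0,0,-0.07,0],[0,0,0,0],[0,0,0,0]]

```text
t: 28.47
tool_pos: [0.4156, 0.3192, 0.0132]
tool_rot: [-3.14, -0.088, -0.0]
contact_force: [-0.0, -0.9, -0.2]
opening: 0.0413
```

Emit:
step_arm:
  moves:
    - [[0,0,0,0],[0,0,0,0],[0,0,0,0],[0,0,0,0]]
  grip: 0.4

```text
t: 28.8
tool_pos: [0.4155, 0.3192, 0.0132]
tool_rot: [-3.14, -0.088, -0.0]
contact_force: [0.2, 0.1, 0.2]
opening: 0.0513
```

Emit:
step_arm:
  moves:
    - [[0,0,1,0],[0,0,2,0],[0,0,3,0],[0,0,4,0],[0,0,4,0],[0,0,4,0],[0,-4,0,0],[0,-4,0,0],[0,0,0,0],[0,0,0,0]]

```text
t: 29.63
tool_pos: [0.4157, 0.2379, 0.1941]
tool_rot: [-3.14, -0.083, -0.002]
contact_force: [0.4, 0.3, -1.0]
opening: 0.0514
```

Run:
```python
from h import *
o=readout.get_obs(); print(o["tool_pos"],o["t"])
for cam in ("wrist","top","scene"):
    im=viewer.get_image(cam); c=viewer.calibration(cam); cv2.imwrite(f"pics/{cam}9.png",im)
    for th,z in (("block_a",.006),("gauge",.01),("old_bush_1",.004)):
        print(cam,th,[(np.round(d["at"]),round(d["confidence"],2),pix2world(cam,d["at"],z,c).round(3)) for d in nets.pinpoint(cam,th)])
# white pixels of block top in the wrist view, pocket region
im=cv2.imread("pics/wrist9.png"); c=viewer.calibration("wrist")
m=cv2.inRange(im,(110,120,120),(255,255,255)); k=np.zeros_like(m); P=np.array([world2pix("wrist",(.4144+a,.318+b,.034),c) for a,b in((-.045,-.04),(.045,-.04),(.045,.04),(-.045,.04))],np.int32); cv2.fillPoly(k,[P],255)
m=cv2.morphologyEx(m&k,cv2.MORPH_CLOSE,np.ones((21,21))); q=max(cv2.findContours(m,0,2)[0],key=cv2.contourArea); b=cv2.boxPoints(cv2.minAreaRect(q))
W=np.array([pix2world("wrist",u,.034,c)[:2] for u in b]); print("top face at z=.034:",W.mean(0).round(4),np.linalg.norm(W-np.roll(W,1,0),axis=1).round(4))
```

```text
[0.41567215 0.23787477 0.19407313] 29.6333
wrist block_a [(array([322., 280.]), 0.8, array([0.414, 0.168, 0.006])), (array([331., 111.]), 0.63, array([0.414, 0.321, 0.006])), (array([484., 352.]), 0.57, array([0.583, 0.098, 0.006]))]
wrist gauge [(array([463., 286.]), 0.48, array([0.548, 0.171, 0.01 ])), (array([331., 113.]), 0.3, array([0.415, 0.319, 0.01 ]))]
wrist old_bush_1 [(array([420., 106.]), 0.57, array([0.488, 0.328, 0.004]))]
top block_a [(array([223., 280.]), 0.75, array([0.414, 0.167, 0.006])), (array([258., 208.]), 0.65, array([0.575, 0.096, 0.006])), (array([281., 207.]), 0.57, array([0.58 , 0.046, 0.006])), (array([434., 251.]), 0.38, array([ 0.485, -0.301,  0.006]))]
top gauge [(array([444., 249.]), 0.55, array([ 0.489, -0.324,  0.01 ]))]
top old_bush_1 []
scene block_a [(array([314., 286.]), 0.85, array([0.577, 0.033, 0.006])), (array([448., 345.]), 0.85, array([0.418, 0.313, 0.006])), (array([326., 306.]), 0.77, array([0.583, 0.096, 0.006])), (array([408., 302.]), 0.72, array([0.423, 0.175, 0.006]))]
scene gauge [(array([281., 190.]), 0.81, array([ 0.494, -0.312,  0.01 ]))]
scene old_bush_1 [(array([401., 370.]), 0.73, array([0.535, 0.313, 0.004])), (array([421., 366.]), 0.68, array([0.495, 0.326, 0.004])), (array([310., 391.]), 0.17, array([0.712, 0.268, 0.004]))]
top face at z=.034: [0.4213 0.3162] [0.0803 0.0815 0.0804 0.0886]
```

Run:
```python
from h import *
for cam,(x0,y0,x1,y1) in {"scene":(258,150,306,206),"top":(428,230,468,272)}.items():
    a=cv2.cvtColor(cv2.imread(f"pics/{cam}0.png"),6)[y0:y1,x0:x1]; b=cv2.cvtColor(cv2.imread(f"pics/{cam}9.png"),6)[y0:y1,x0:x1]
    print(cam,"mean diff",cv2.absdiff(a,b).mean().round(2),"px>40:",(cv2.absdiff(a,b)>40).sum(), cv2.phaseCorrelate(a.astype(np.float32),b.astype(np.float32)))
c=viewer.calibration("wrist"); viewer.get_image("wrist")
for d in nets.masks_of("wrist","block_a"):
    l,t,r,b=d["box"]
    if t<130 and abs((l+r)/2-331)<25:
        R=d["region"].astype(np.uint8); print(np.round(d["box"]),d["confidence"])
        for rot in (.056,):
            h=[]
            V=[world2pix("wrist",np.r_[np.array([[np.cos(rot),-np.sin(rot)],[np.sin(rot),np.cos(rot)]])@np.array([sx*.021,sy*.033])+(.4153,.319),z],c) for sx in(-1,1) for sy in(-1,1) for z in(.004,.034)]
            print("expected box",np.min(V,0).round(),np.max(V,0).round())
```

```text
scene mean diff 7.4 px>40: 6 ((-0.4689906956589205, -0.17842344342925998), 0.9898358073499468)
top mean diff 8.19 px>40: 33 ((1.4993322620036231, 0.49899354548049146), 1.07487958378262)
[303.  66. 360. 161.] 0.56
expected box [305.  66.] [362. 158.]
```

```bash
python3 -c "
from station import ctrl; print(ctrl.finish_job())"
```

```text
the job is handed in; nothing more can be done
None
```

The job is handed in at about 30 s on the robot's clock; no verdict is reported.

**What I did**
- The close picture showed the right-lane (-y) block's bore was clearly the widest, so I tried the gauge only there. It went in to within about 2 mm of the collar with no measurable resistance.
- I drew that block about 36 mm forward with the gauge home in it, then put the gauge back in its stand.
- I lifted the block out by its ends, set it on the bench, and gripped it again by its long faces. I lowered it to the floor of the empty pocket and opened the jaws there.

**Last checks**
- **Block:** its outline in the wrist picture matches a block lying flat on the pocket floor to 3 px. The networks put it 2 to 5 mm from the pocket centre.
- **Gauge:** in the scene picture it stands where it began, to within half a pixel. The top picture shows a 1.5 px shift, and the network's top-view reading put it about 10 mm off in y. The scene reading (0.494, -0.312) agrees with the start, so I took the top-view reading as network error.
- **Other blocks:** the networks still found both sound blocks at their starting places, one 9 mm off in y in the top view.
- **Failed check:** a colour-based fit of the block's top face filled the whole pocket and told me nothing.

My 12 picture views were used up before the placing, so the final state was checked by numbers only. I did not re-check the bolts, wrench, brush, bottle or bowl at the end.

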